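Find the rocking jar lid and nudge it home

ROBOT

A 6-joint arm with a two-finger parallel gripper is mounted at the origin on the work surface. World frame = base frame: x ahead of the robot, y to its left, z up, the work surface at z = 0. Lengths are in m, angles in rad, forces in N, time in s.
With the tool pointing down it reaches from about 0.25 to 0.725 m from the base axis. Payload 9.7 kg.
Tool frame: the origin (TCP) lies on the mounting face of the last link; the fingertips stand 173 mm ahead of it and the grasp point (between the pads) lies 155 mm ahead of it; z points along the fingers, y is the direction in which the jaws open and shut (so a half turn about z gives the same grasp; the last joint's range is limited). The gripper opens to 85 mm and grips with 20 to 120 N. Pads are 22 mm wide; open, the fingers measure 114 mm over their backs; the gripper's body (76 mm by 85 mm) begins 54 mm behind the grasp point. The pads swing forward as they close: fully open they stand 13 mm farther back than shut.
Start: joints at [-1.275, 0.087, 0.176, 1.66, 0, 1.571], TCP at [0.16, -0.526, 0.405] pointing down, gripper open.
Joint ranges: [-3.13, 3.13], [-0.85, 1.81], [-1.15, 1.24], [-2.2, 2.28], [-1.44, 1.52], [-3.14, 3.14]. Speed limits (rad/s): [2.22, 2.22, 2.57, 3.14, 3.14, 3.14].

INTERFACE

Orientations are given as a unit quaternion [w, x, y, z].
In Python, from station import robot gives the robot as it stands. The module is installed in compiled form; this text tells all that it offers.
- The arm moves only by the tool carry_out, never from a script. Its argument "series" is a list that holds one entry, the list of rows, each a list of 6 numbers: the shift along the tool's x, y, z in m, then the turn, a rotation vector about the tool's x, y, z in degrees. A call has 1 to 12 rows; each row is the pose to reach, as a shift and turn from the pose commanded when the call began, along the tool's axes at that moment; what a row does not reach only later rows make up. A row lasts 1/12 s, in which the tool goes at most 41.7 mm and 7.16 degrees, less where a joint would pass 70% of its speed; a pose out of reach is approached as far as the arm can. A call with a gripper value outside its range is refused whole. "grip" is the opening, from 0 (shut) to 1 (fully open), set as the call begins (left out, the last holds). The fingers move at their own pace and stop on an object; "squeeze" is the grip in N (left out, the last holds). Time passes only in rows, so rows that repeat a pose let the fingers close. It gives the time, the measured TCP pose, the force and the opening at its end, in the units of the state.
- robot.sense(): the state, without advancing time (a new reading comes with each control period).
- robot.read_camera(name): name is "scene" or "top" or "wrist"; returns a dict with "pixels" (420x560x3 uint8, red, green, blue), "depth" (420x560 float32, m along the optical axis (not along the pixel's ray), 0 where there is no reading), "vfov" (degrees; the focal length in pixels is half the picture's height over the tangent of half this angle, whatever the lens; pixels are square), "cx", "cy" (the principal point, pixels), "D" ([k1, k2, p1, p2, k3] as OpenCV has them; the pictures are not rectified), "origin" and "rotation" of the camera in the world; the wrist camera has in their place "T_tool_cam" (4x4, takes a point from camera to tool coordinates, whose origin is the TCP and whose axes are the flange's). Camera axes: x right, y down, z forward; pixel columns grow to the right and rows downward; lengths in m; the calibration is good to about 2 mm. A picture is of the moment at which its call begins: read the wrist's pose just before it.
- robot.hand_in(): hands the job in, once; it reports no verdict.
Trained networks look in the newest picture that a camera, given by its name, has taken for a name from the list of things; names that differ only in an ending like _2 or _b are one class to them, and where a whole thing is asked for, a point or a joint stands for the part that bears it (a point fixed in the world has none). Each returns a list of dicts, best first, with "conf" (0 to 1); they miss things now and then, are a little off and sometimes report something else, mostly with a low value. They report only what shows in the picture. A call takes as long as a camera call. They do not tell look-alikes from the thing itself.
- robot.regions_of(label, camera): "pixels" (420x560 bool, what is visible of it) and "position" ([row, column] in pixels, amid what is visible of it).
The state is a dict: "time_s": time; "joints": joint angles; "joint_vel": joint speeds; "joint_torque": joint torques, N m; "ee_pos": TCP position; "eef_rot": TCP orientation; "force": force on the tool from outside, world axes, zero at the start; "wrist_torque": the same for the moment, N m; "finger_gap": opening from 0.0 (shut) to 1.0 (fully open).
Only numpy, scipy, OpenCV 4.12 (cv2) and the standard library are available. Lean on these libraries where they do the work, as an engineer would, in place of code of your own. Each camera call takes 0.05 s, during which the arm holds its last target.

TASK

One of the four seasoning-jar lids is not sitting in its jar's mouth and rocks. Press on each lid in turn, going along the row from the robot's left to its right, to find it; then nudge that lid with a fingertip until it drops in, so that all four lids lie centred and flat on their jars. Do not pick up or knock off any lid, and leave the bottle, mug and shaker where they stand.

Things in the scene. Friction and masses are not known exactly. Their poses are not given: they have to be found in the camera images.
- slot_1 (a point): Place 1 of 4 in the row, counted from the robot's left (1, +y end) to its right (4), 130 mm apart in a long wooden tray. In each a white jar is fixed, 92 mm across, its flat top 83 mm above the work surface, with a round mouth 52 mm across. The point is the centre of the jar's flat top; z up.
- slot_2 (a point): Place 2 of 4 in the row, counted from the robot's left (1, +y end) to its right (4), 130 mm apart in a long wooden tray. In each a white jar is fixed, 92 mm across, its flat top 83 mm above the work surface, with a round mouth 52 mm across. The point is the centre of the jar's flat top; z up.
- slot_3 (a point): Place 3 of 4 in the row, counted from the robot's left (1, +y end) to its right (4), 130 mm apart in a long wooden tray. In each a white jar is fixed, 92 mm across, its flat top 83 mm above the work surface, with a round mouth 52 mm across. The point is the centre of the jar's flat top; z up.
- slot_4 (a point): Place 4 of 4 in the row, counted from the robot's left (1, +y end) to its right (4), 130 mm apart in a long wooden tray. In each a white jar is fixed, 92 mm across, its flat top 83 mm above the work surface, with a round mouth 52 mm across. The point is the centre of the jar's flat top; z up.
- lid_1: Loose wooden lid, 120 g, on some jar (numbers are mixed): plate 88 mm across, 8 mm thick; boss below 48 mm across, 5 mm deep; knob 22 mm across, top 30 mm above the plate's underside. Origin: on the axis at the plate's underside, z up. Seated: level, origin at its slot point. The loose one is 5 to 9 mm off-centre, aslant; its raised rim rocks when pressed; nudged 1 to 2 N at the knob to the jar's axis, it drops in.
- lid_2: Loose wooden lid, 120 g, on some jar (numbers are mixed): plate 88 mm across, 8 mm thick; boss below 48 mm across, 5 mm deep; knob 22 mm across, top 30 mm above the plate's underside. Origin: on the axis at the plate's underside, z up. Seated: level, origin at its slot point. The loose one is 5 to 9 mm off-centre, aslant; its raised rim rocks when pressed; nudged 1 to 2 N at the knob to the jar's axis, it drops in.
- lid_3: Loose wooden lid, 120 g, on some jar (numbers are mixed): plate 88 mm across, 8 mm thick; boss below 48 mm across, 5 mm deep; knob 22 mm across, top 30 mm above the plate's underside. Origin: on the axis at the plate's underside, z up. Seated: level, origin at its slot point. The loose one is 5 to 9 mm off-centre, aslant; its raised rim rocks when pressed; nudged 1 to 2 N at the knob to the jar's axis, it drops in.
- lid_4: Loose wooden lid, 120 g, on some jar (numbers are mixed): plate 88 mm across, 8 mm thick; boss below 48 mm across, 5 mm deep; knob 22 mm across, top 30 mm above the plate's underside. Origin: on the axis at the plate's underside, z up. Seated: level, origin at its slot point. The loose one is 5 to 9 mm off-centre, aslant; its raised rim rocks when pressed; nudged 1 to 2 N at the knob to the jar's axis, it drops in.
- sauce: Bystander: amber bottle with red cap, 60 mm across, 170 mm high, origin under its centre.
- mug: Bystander: blue mug, 80 mm across, 90 mm high, origin under its centre.
- shaker: Bystander: steel shaker, 44 mm across, 82 mm high, origin under its centre.
Things that resemble listed ones, but are neither listed nor needed, are in the scene too. Leave any orange or red look-alike of the lid_1 alone.

How it is judged:
By the outcome, as a careful person would: the job done as asked, in the order asked, and still so for the second after the job is handed in, with the robot touching nothing.
It also fails if it takes over 51 s, if anything falls off the work surface, if the arm or the gripper's body presses on something with over 40 N, if the wrist force passes 120 N, or if a joint passes its speed limit or range.

## Working session

There is one attempt and no reset: what is moved stays moved. The work goes in short steps, Python scripts to look and compute and a tool call to move; the robot and the scene stay as the last step left them, time stands still between calls to the robot, and variables do not carry over. Pictures are saved under pics/ and viewed, and the job is handed in when it is done.

Besides the shell and the picture viewer there is one more tool, called as name([rows], argument=value, ...), one row to a line, values as JSON. carry_out: Moves the arm, as the interface text tells. Its arguments: {"type":"object","properties":{"series":{"type":"array"},"grip":{"type":"number"},"squeeze":{"type":"number"}},"required":["series"]}

```bash
mkdir -p pics
cat > h.py <<'E'
import numpy as np, cv2
from station import robot
def K(c):
    h=c['pixels'].shape[0]; f=h/2/np.tan(np.radians(c['vfov'])/2)
    return np.array([[f,0,c['cx']],[0,f,c['cy']],[0,0,1]])
def quat(q):
    w,x,y,z=q
    from scipy.spatial.transform import Rotation as R
    return R.from_quat([x,y,z,w]).as_matrix()
def pose(c,s=None):
    if 'origin' in c:
        R=np.array(c['rotation']); 
        return R,np.array(c['origin'])
    T=np.array(c['T_tool_cam']); Rt=quat(s['eef_rot']); p=np.array(s['ee_pos'])
    return Rt@T[:3,:3], Rt@T[:3,3]+p
def cloud(c,s=None):
    R,o=pose(c,s); k=K(c); h,w=c['depth'].shape
    v,u=np.mgrid[:h,:w]
    n=cv2.undistortPoints(np.stack([u,v],-1).reshape(-1,1,2).astype(np.float64),k,np.array(c['D'],float)).reshape(h,w,2)
    d=c['depth'][...,None]
    P=np.concatenate([n*d,d],-1)@R.T+o
    P[c['depth']<=0]=np.nan
    return P
def save(c,n): cv2.imwrite('pics/'+n,c['pixels'][...,::-1])
E
python3 - <<'E'
from h import *
s=robot.sense(); print(s)
for n in ['scene','top','wrist']:
    c=robot.read_camera(n); save(c,n+'0.png'); print(n,c['vfov'],c['cx'],c['cy'],c['D'],c.get('origin'),c.get('rotation'),c.get('T_tool_cam'))
    P=cloud(c,s); np.savez('/tmp/%s0.npz'%n,P=P,px=c['pixels'])
    for l in ['lid_1','slot_1','sauce','mug','shaker']:
        for r in robot.regions_of(l,n):
            q=P[r['pixels']]; print(n,l,round(r['conf'],2),np.round(r['position']),np.round(np.nanmedian(q,0),3),np.round(np.nanpercentile(q,98,axis=0),3), r['pixels'].sum())
print(robot.sense()['time_s'])
E
```

```text
{'time_s': 0.0, 'joints': array([-1.27500678e+00,  8.74391760e-02,  1.75119712e-01,  1.65985460e+00,
        7.27138684e-06,  1.57079574e+00]), 'joint_vel': array([-0.00082799, -0.00071404,  0.00063372,  0.00022478,  0.00038085,
        0.00015708]), 'joint_torque': array([ 1.93938315e-03, -5.20387745e+01,  4.64801466e+01,  1.63292029e-02,
        8.24206631e-05,  8.86342860e-06]), 'ee_pos': array([ 0.16031721, -0.52609508,  0.40398703]), 'eef_rot': array([-6.81885806e-04,  9.89083210e-01,  1.47356467e-01, -9.79130879e-05]), 'force': array([ 0.16313511,  0.37315429, -0.20675051]), 'wrist_torque': array([0.0733622 , 0.00470977, 0.00207168]), 'finger_gap': 0.9985661337070033}
scene 49.155189089037975 282.39140414390755 206.89846821349263 [-0.02572699  0.          0.          0.          0.        ] [1.14324471 0.67413823 0.86241419] [-0.14457041  0.27723442  0.85555859 -0.41262571] NoneTraceback (most recent call last):
  File "<stdin>", line 5, in <module>
  File "h.py", line 21, in cloud
    P=np.concatenate([n*d,d],-1)@R.T+o
      ~~~~~~~~~~~~~~~~~~~~~~~~~~^~~~
ValueError: matmul: Input operand 1 has a mismatch in its core dimension 0, with gufunc signature (n?,k),(k,m?)->(n?,m?) (size 4 is different from 3)
```

```bash
sed -i "s/R=np.array(c\['rotation'\]);/R=quat(c['rotation'])/" h.py
python3 - <<'E'
from h import *
s=robot.sense()
for n in ['scene','top','wrist']:
    c=robot.read_camera(n); save(c,n+'0.png'); print(n,c['vfov'],c['D'],c.get('origin'),c.get('T_tool_cam'))
    P=cloud(c,s); np.savez('/tmp/%s0.npz'%n,P=P,px=c['pixels'])
    for l in ['lid_1','slot_1','sauce','mug','shaker']:
        for r in robot.regions_of(l,n):
            q=P[r['pixels']]; print(n,l,round(r['conf'],2),np.round(r['position']),np.round(np.nanmedian(q,0),3),np.round(np.nanpercentile(q,98,axis=0),3), r['pixels'].sum())
print(robot.sense()['time_s'])
E
```

```text
scene 49.155189089037975 [-0.02572699  0.          0.          0.          0.        ] [1.14324471 0.67413823 0.86241419] None
scene lid_1 0.97 [243. 344.] [0.52  0.112 0.092] [0.556 0.147 0.114] 718
scene lid_1 0.86 [279. 378.] [0.535 0.238 0.092] [0.571 0.274 0.114] 942
scene lid_1 0.81 [247. 406.] [0.322 0.154 0.014] [0.358 0.188 0.037] 565
scene lid_1 0.8 [214. 316.] [ 0.5   -0.02   0.096] [0.534 0.015 0.118] 670
scene lid_1 0.79 [190. 293.] [ 0.49  -0.147  0.093] [ 0.526 -0.112  0.115] 501
scene lid_1 0.58 [349. 317.] [0.728 0.262 0.013] [0.764 0.298 0.035] 1188
scene lid_1 0.56 [277. 240.] [ 0.749 -0.018  0.014] [0.781 0.074 0.102] 510
scene lid_1 0.42 [286. 343.] [0.553 0.155 0.011] [0.598 0.305 0.025] 2959
scene slot_1 0.84 [282. 341.] [0.551 0.146 0.011] [0.598 0.306 0.025] 3181
scene slot_1 0.28 [281. 378.] [0.536 0.238 0.092] [0.57  0.273 0.114] 875
scene sauce 0.81 [295. 258.] [0.778 0.112 0.094] [0.797 0.127 0.172] 1419
scene sauce 0.41 [246. 208.] [ 0.766 -0.133  0.051] [ 0.78  -0.127  0.083] 427
scene mug 0.84 [156. 234.] [ 0.486 -0.446  0.06 ] [ 0.527 -0.424  0.092] 8
[... 1054 characters left out ...]
.491 -0.025  0.095] [0.532 0.017 0.118] 1339
top sauce 0.62 [112. 184.] [0.753 0.091 0.108] [0.802 0.139 0.172] 1043
top mug 0.86 [236. 424.] [ 0.476 -0.474  0.039] [ 0.521 -0.424  0.092] 1511
top mug 0.61 [234. 207.] [0.487 0.035 0.01 ] [0.587 0.3   0.046] 6869
top shaker 0.83 [124. 285.] [ 0.748 -0.145  0.072] [ 0.773 -0.126  0.084] 406
wrist 63.25964536316817 [0.01965185 0.         0.         0.         0.        ] None [[-1.37642826e-03 -9.63096024e-01 -2.69154515e-01  6.84804094e-02]
 [ 9.99999046e-01 -1.35631347e-03 -2.60693513e-04 -1.11154376e-04]
 [-1.13985008e-04 -2.69154617e-01  9.63096973e-01  3.08886806e-02]
 [ 0.00000000e+00  0.00000000e+00  0.00000000e+00  1.00000000e+00]]
0.95
```

View pics/scene0.png

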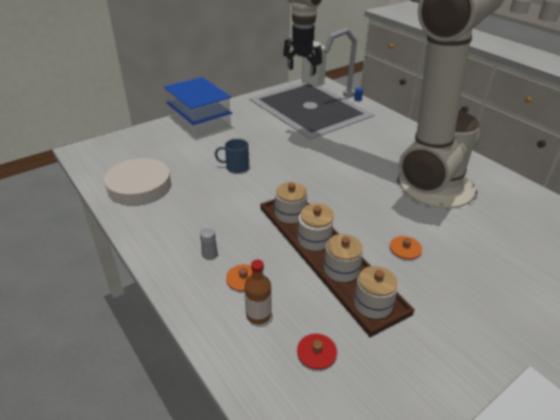

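View pics/top0.png

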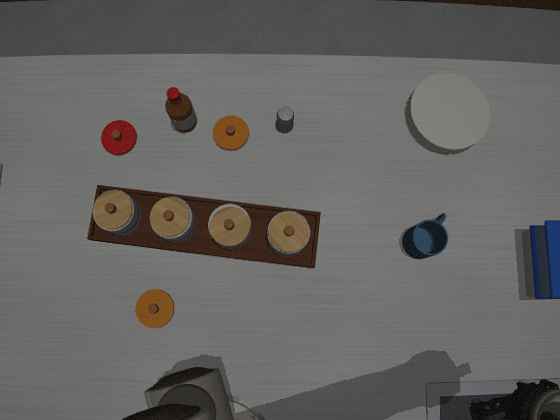

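View pics/wrist0.png

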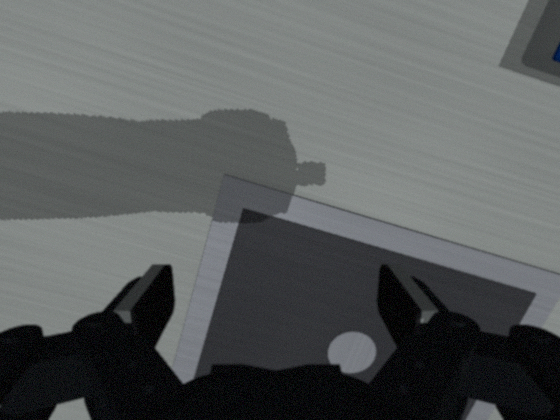

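```bash
cat > fit.py <<'E'
from h import *
from scipy.optimize import least_squares
def fit(P,guess,r=0.055):
    """lid fit from cloud"""
    g=np.array(guess); m=(np.hypot(P[...,0]-g[0],P[...,1]-g[1])<r)&(P[...,2]>.06)&(P[...,2]<.15)
    q=P[m]; zm=np.median(q[:,2])
    kn=q[q[:,2]>zm+.014]; kt=kn[kn[:,2]>np.percentile(kn[:,2],50)] if len(kn) else kn
    kc=np.median(kt,0) if len(kt) else None
    pl=q[(np.abs(q[:,2]-zm)<.007)]
    if kc is not None: pl=pl[np.hypot(pl[:,0]-kc[0],pl[:,1]-kc[1])>.018]
    for _ in range(5):
        A=np.c_[pl[:,:2]-g,np.ones(len(pl))]; w=np.linalg.lstsq(A,pl[:,2],rcond=None)[0]
        e=pl[:,2]-A@w; k=np.abs(e)<2.5*max(np.std(e),3e-4); 
        if k.all(): break
        pl=pl[k]
    # circle of plate boundary
    import cv2
    c,rad=cv2.minEnclosingCircle((pl[:,:2]*1e3).astype(np.float32))
    return dict(knob=kc,n=len(pl),plane_z=w[2],slope=w[:2],tilt=np.degrees(np.hypot(*w[:2])),circ=np.array(c)/1e3,rad=rad,std=np.std(e))
G=[(.526,.232),(.511,.104),(.490,-.026),(.478,-.152)]
if __name__=='__main__':
    np.set_printoptions(precision=4,suppress=True)
    for n in ['top','scene']:
        P=np.load('/tmp/%s0.npz'%n)['P']
        for g in G: print(n,fit(P,g))
E
python3 fit.py
python3 - <<'E'
import cv2,numpy as np
a=cv2.imread('pics/top0.png')[180:275,80:330]; b=cv2.imread('pics/scene0.png')[170:330,250:420]
cv2.imwrite('pics/zt.png',cv2.resize(a,None,fx=3.1,fy=3.1,interpolation=2)); cv2.imwrite('pics/zs.png',cv2.resize(b,None,fx=3.6,fy=3.6,interpolation=2))
E
```

```text
top {'knob': array([0.5281, 0.2336, 0.1138]), 'n': 996, 'plane_z': np.float64(0.0914556227739657), 'slope': array([-0.0038, -0.001 ]), 'tilt': np.float64(0.2226812551503757), 'circ': array([0.5274, 0.2335]), 'rad': 44.72576141357422, 'std': np.float64(0.001878176029420066)}
top {'knob': array([0.5116, 0.1067, 0.1142]), 'n': 981, 'plane_z': np.float64(0.09139808893392809), 'slope': array([-0.0027,  0.0068]), 'tilt': np.float64(0.4192557151314969), 'circ': array([0.5125, 0.1049]), 'rad': 44.944496154785156, 'std': np.float64(0.0018462336123804832)}
top {'knob': array([ 0.4928, -0.0262,  0.1182]), 'n': 1007, 'plane_z': np.float64(0.0954681410903575), 'slope': array([-0.0877, -0.0274]), 'tilt': np.float64(5.263929042815967), 'circ': array([ 0.4921, -0.0247]), 'rad': 44.007076263427734, 'std': np.float64(0.0017776517847917768)}
top {'knob': array([ 0.4798, -0.1525,  0.114 ]), 'n': 1039, 'plane_z': np.float64(0.09124283654134802), 'slope': array([-0.0037, -0.0023]), 'tilt': np.float64(0.24720278832791726), 'circ': array([ 0.4807, -0.1512]), 'rad': 44.99807357788086, 'std': np.float64(0.001
[... 443 characters left out ...]
: np.float64(0.2005247191450509), 'circ': array([0.5136, 0.106 ]), 'rad': 46.19199752807617, 'std': np.float64(0.0015734322496370578)}
scene {'knob': array([ 0.494 , -0.0253,  0.1181]), 'n': 462, 'plane_z': np.float64(0.09645497512824776), 'slope': array([-0.0873, -0.0307]), 'tilt': np.float64(5.302517149782745), 'circ': array([ 0.4961, -0.0274]), 'rad': 46.60248947143555, 'std': np.float64(0.001588914998063458)}
scene {'knob': array([ 0.4855, -0.153 ,  0.1147]), 'n': 405, 'plane_z': np.float64(0.09185400339918193), 'slope': array([-0.0275, -0.024 ]), 'tilt': np.float64(2.0935505010401942), 'circ': array([ 0.4862, -0.1521]), 'rad': 47.64101028442383, 'std': np.float64(0.0024154522009630797)}
```

View pics/zt.png

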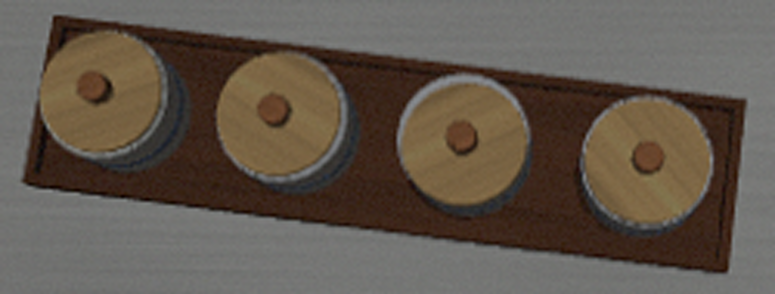

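View pics/zs.png

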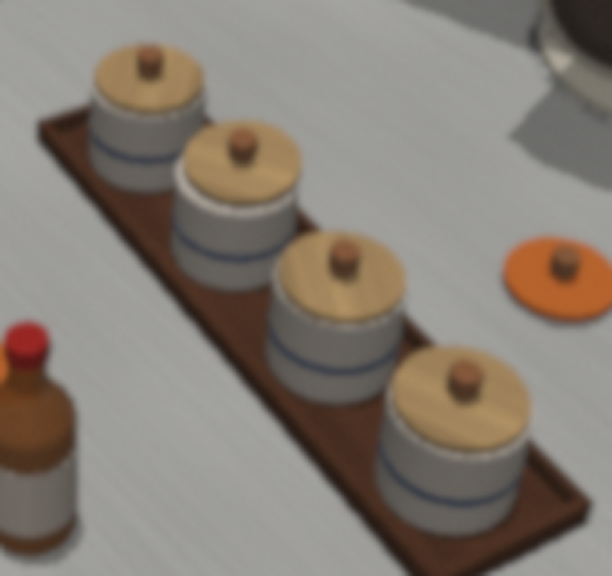

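```bash
cat > go.py <<'E'
from h import *
import sys
np.set_printoptions(precision=4,suppress=True)
def to(*t):
    s=robot.sense(); R=quat(s['eef_rot']); tip=np.array(s['ee_pos'])+R@[0,0,.173]
    print('t',round(s['time_s'],2),'tip',tip,'F',s['force'],'gap',round(s['finger_gap'],3),'toolx',R[:,0],'toolz',R[:,2])
    for x in t: print('shift',R.T@(np.array(x)-tip))
if __name__=='__main__':
    a=[float(x) for x in sys.argv[1:]]; to(*np.array(a).reshape(-1,3))
E
python3 go.py .499 .226 .19  .499 .226 .13
```

```text
t 0.95 tip [ 0.1604 -0.5261  0.2317] F [-0.5792  0.4446  0.3362] gap 0.994 toolx [0.9566 0.2916 0.    ] toolz [ 0.  0. -1.]
shift [ 0.5432 -0.6207  0.0417]
shift [ 0.5432 -0.6207  0.1017]
```

carry_out([
  [[0.023,-0.026,0,0,0,0],[0.046,-0.052,0,0,0,0],[0.069,-0.078,0,0,0,0],[0.092,-0.104,0,0,0,0],[0.115,-0.13,0,0,0,0],[0.138,-0.156,0,0,0,0],[0.161,-0.182,0,0,0,0],[0.184,-0.208,0,0,0,0],[0.207,-0.234,0,0,0,0],[0.23,-0.26,0,0,0,0],[0.253,-0.286,0,0,0,0],[0.276,-0.312,0,0,0,0]],
], grip=0, squeeze=20)

```text
time_s: 1.95
ee_pos: [0.3335, -0.1456, 0.405]
eef_rot: [0.0, 0.989, 0.147, 0.0]
force: [1.6, -0.3, 0.6]
finger_gap: 0.002
```

carry_out([
  [[0.023,-0.026,0.005,0,0,0],[0.046,-0.052,0.01,0,0,0],[0.069,-0.078,0.015,0,0,0],[0.092,-0.104,0.02,0,0,0],[0.115,-0.13,0.025,0,0,0],[0.138,-0.156,0.03,0,0,0],[0.161,-0.182,0.035,0,0,0],[0.184,-0.208,0.04,0,0,0],[0.207,-0.234,0.042,0,0,0],[0.23,-0.26,0.045,0,0,0],[0.253,-0.286,0.05,0,0,0],[0.267,-0.309,0.06,0,0,0]],
])

```text
time_s: 2.95
ee_pos: [0.5111, 0.1843, 0.3471]
eef_rot: [-0.011, 0.985, 0.17, -0.002]
force: [1.0, -0.3, 0.3]
finger_gap: -0.003
```

```bash
python3 go.py .499 .226 .13
python3 - <<'E'
from h import *
c=robot.read_camera('wrist'); save(c,'w1.png')
E
```

```text
t 2.95 tip [0.5099 0.1879 0.1741] F [ 0.9588 -0.2542  0.3149] gap -0.003 toolx [0.9419 0.3358 0.0007] toolz [-0.0068  0.0212 -0.9998]
shift [ 0.0025 -0.0385  0.045 ]
```

View pics/w1.png

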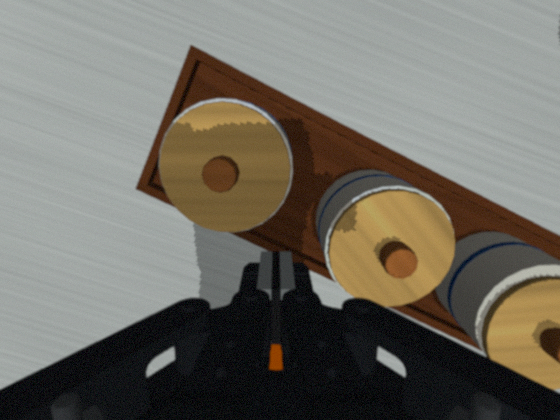

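carry_out([
  [[0,0,0,0,0,0],[0,0,0,0,0,0],[0,0,0,0,0,0],[0,0,0,0,0,0]],
])

```text
time_s: 3.33
ee_pos: [0.5094, 0.1817, 0.348]
eef_rot: [-0.011, 0.986, 0.169, -0.002]
force: [-0.6, 0.3, 0.9]
finger_gap: 0.001
```

```bash
python3 go.py .499 .226 .11
python3 - <<'E'
from h import *
s=robot.sense();c=robot.read_camera('wrist'); save(c,'w2.png')
from fit import *
P=cloud(c,s);np.savez('/tmp/w2.npz',P=P)
for g in G[:3]: 
  try: print(fit(P,g))
  except Exception as e: print(e)
E
```

```text
t 3.33 tip [0.5083 0.1852 0.175 ] F [-0.5571  0.2959  0.9319] gap 0.001 toolx [0.9431 0.3326 0.0005] toolz [-0.0067  0.0205 -0.9998]
shift [ 0.0048 -0.0401  0.0659]
{'knob': array([0.52955571, 0.23286806, 0.11315916]), 'n': 10772, 'plane_z': np.float64(0.09087754762252388), 'slope': array([0.00040515, 0.00029629]), 'tilt': np.float64(0.02875845692400745), 'circ': array([0.52906873, 0.23295795]), 'rad': 43.799251556396484, 'std': np.float64(0.0006196482216366485)}
{'knob': array([0.51430505, 0.10574905, 0.113009  ]), 'n': 9129, 'plane_z': np.float64(0.0908826330902405), 'slope': array([0.00013929, 0.00051251]), 'tilt': np.float64(0.03042974460287993), 'circ': array([0.5139964 , 0.10552014]), 'rad': 44.13391876220703, 'std': np.float64(0.0006081963701189574)}
{'knob': array([ 0.49288149, -0.01592066,  0.11514826]), 'n': 4498, 'plane_z': np.float64(0.09525499869424403), 'slope': array([-0.08943635, -0.03113493]), 'tilt': np.float64(5.425957116653726), 'circ': array([ 0.4928782, -0.0242087]), 'rad': 44.07768630981445, 'std': np.float64(0.000638085966161669)}
```

View pics/w2.png

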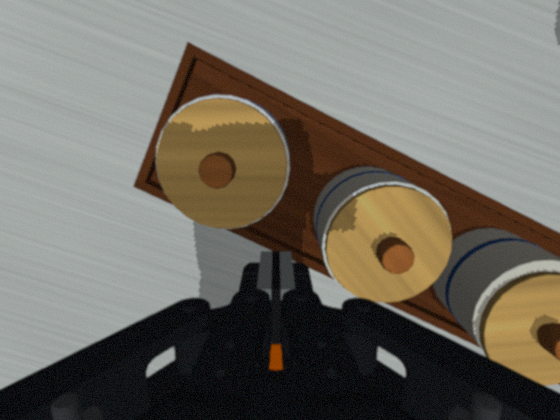

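```bash
cat > go.py <<'E'
from h import *
import sys
from scipy.spatial.transform import Rotation as Ro
np.set_printoptions(precision=4,suppress=True)
a=np.radians(17); RT=np.array([[np.cos(a),np.sin(a),0],[np.sin(a),-np.cos(a),0],[0,0,-1]])
def to(*t):
    s=robot.sense(); R=quat(s['eef_rot']); p=np.array(s['ee_pos']); tip=p+R@[0,0,.173]
    print('t',round(s['time_s'],2),'tip',tip,'F',s['force'],'M',s['wrist_torque'],'gap',round(s['finger_gap'],3))
    for x in t: print('shift',R.T@(np.array(x)-RT@[0,0,.173]-p),'turn',np.degrees(Ro.from_matrix(R.T@RT).as_rotvec()))
if __name__=='__main__':
    a=[float(x) for x in sys.argv[1:]]; to(*np.array(a).reshape(-1,3))
E
python3 go.py .5006 .2242 .105
```

```text
t 3.38 tip [0.5084 0.1853 0.175 ] F [ 0.0701  0.5385 -0.4331] M [-0.0666  0.0057 -0.0202] gap -0.002
shift [ 0.0057 -0.0415  0.0709] turn [-1.2388 -0.0116  2.4314]
```

carry_out([
  [[0.003,-0.02,0.01,-0.6,0,1.2],[0.006,-0.0415,0.02,-1.24,0,2.43],[0.006,-0.0415,0.035,-1.24,0,2.43],[0.006,-0.0415,0.05,-1.24,0,2.43],[0.006,-0.0415,0.06,-1.24,0,2.43],[0.006,-0.0415,0.066,-1.24,0,2.43],[0.006,-0.0415,0.068,-1.24,0,2.43],[0.006,-0.0415,0.07,-1.24,0,2.43],[0.006,-0.0415,0.07,-1.24,0,2.43]],
])

```text
time_s: 4.13
ee_pos: [0.5141, 0.1895, 0.2782]
eef_rot: [-0.012, 0.985, 0.174, -0.003]
force: [0.5, -0.3, -0.5]
finger_gap: 0.0
```

```bash
python3 go.py .5006 .2242 .091
python3 - <<'E'
from h import *
c=robot.read_camera('wrist'); save(c,'w3.png')
E
```

```text
t 4.13 tip [0.5125 0.1935 0.1053] F [ 0.5399 -0.3171 -0.4803] M [-0.0104 -0.0569 -0.0092] gap 0.0
shift [-0.0008 -0.0369  0.0151] turn [-1.4379  0.1033  2.9944]
```

View pics/w3.png

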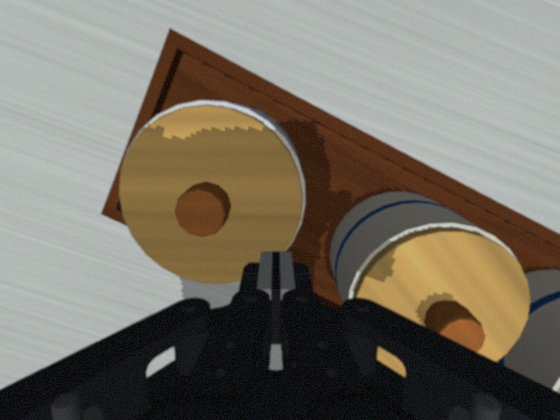

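```bash
python3 -c "
from station import robot
s=robot.sense(); print(s['joints'].round(3), s['joint_vel'].round(3))"
```

```text
[ 0.348  0.072 -0.084  1.416  0.025  3.141] [-0.    -0.003  0.006  0.002 -0.002  0.   ]
```

carry_out([
  [[0,0,-0.01,0,0,-7],[0,0,-0.02,0,0,-14],[0,0,-0.03,0,0,-21],[0,0,-0.03,0,0,-28],[0,0,-0.03,0,0,-35],[0,0,-0.03,0,0,-42],[0,0,-0.03,0,0,-49],[0,0,-0.03,0,0,-56],[0,0,-0.03,0,0,-63],[0,0,-0.03,0,0,-70],[0,0,-0.03,0,0,-77],[0,0,-0.03,0,0,-84]],
])

```text
time_s: 5.18
ee_pos: [0.5145, 0.1888, 0.3089]
eef_rot: [-0.011, 0.613, 0.79, 0.007]
force: [0.5, -0.1, -0.1]
finger_gap: 0.001
```

carry_out([
  [[0,0,0,0,0,-7],[0,0,0,0,0,-14],[0,0,0,0,0,-21],[0,0,0,0,0,-28],[0,0,0,0,0,-35],[0,0,0,0,0,-42],[0,0,0,0,0,-49],[0,0,0,0,0,-56],[0,0,0,0,0,-63],[0,0,0,0,0,-70],[0,0,0,0,0,-77],[0,0,0,0,0,-84]],
])

```text
time_s: 6.18
ee_pos: [0.5145, 0.1888, 0.3089]
eef_rot: [-0.004, -0.073, 0.997, 0.012]
force: [0.2, 0.4, 0.2]
finger_gap: 0.001
```

```bash
sed -i 's/np.radians(17)/np.radians(197)/' go.py; python3 go.py .5006 .2242 .105
```

```text
t 6.18 tip [0.513  0.1929 0.136 ] F [0.1664 0.442  0.2059] M [-0.0152 -0.038   0.0229] gap 0.001
shift [0.0085 0.0363 0.0318] turn [ 1.4271 -0.1933 -8.6592]
```

carry_out([
  [[0.004,0.018,0,0.7,-0.1,-4.3],[0.0085,0.0363,0,1.43,-0.19,-8.66],[0.0085,0.0363,0.01,1.43,-0.19,-8.66],[0.0085,0.0363,0.02,1.43,-0.19,-8.66],[0.0085,0.0363,0.03,1.43,-0.19,-8.66],[0.0085,0.0363,0.034,1.43,-0.19,-8.66],[0.0085,0.0363,0.036,1.43,-0.19,-8.66],[0.0085,0.0363,0.036,1.43,-0.19,-8.66],[0.0085,0.0363,0.036,1.43,-0.19,-8.66]],
])

```text
time_s: 6.93
ee_pos: [0.5007, 0.224, 0.2731]
eef_rot: [-0.001, -0.144, 0.99, -0.0]
force: [0.2, 0.1, 1.2]
finger_gap: 0.002
```

```bash
python3 go.py .5006 .2242 .091
python3 - <<'E'
from h import *
c=robot.read_camera('wrist'); save(c,'w4.png')
E
```

```text
t 6.93 tip [0.5005 0.2239 0.1001] F [0.1622 0.1034 1.2253] M [-0.0163  0.0881 -0.0223] gap 0.002
shift [0.0001 0.0002 0.0091] turn [-0.0032 -0.0816 -0.3922]
```

View pics/w4.png

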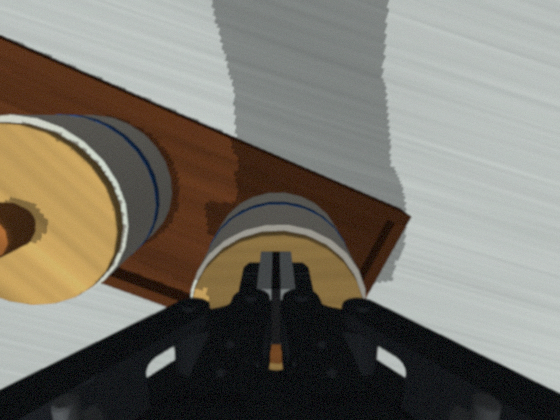

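carry_out([
  [[0,0,0.003,0,0,0],[0,0,0.005,0,0,0],[0,0,0.007,0,0,0],[0,0,0.0075,0,0,0],[0,0,0.0075,0,0,0]],
])

```text
time_s: 7.4
ee_pos: [0.5005, 0.2243, 0.2652]
eef_rot: [-0.001, -0.145, 0.989, -0.0]
force: [0.2, 0.1, 0.6]
finger_gap: -0.002
```

carry_out([
  [[0,0,0.0005,0,0,0],[0,0,0.001,0,0,0],[0,0,0.0015,0,0,0],[0,0,0.0015,0,0,0]],
])

```text
time_s: 7.73
ee_pos: [0.5005, 0.2243, 0.2645]
eef_rot: [-0.001, -0.145, 0.989, -0.0]
force: [-1.0, -1.1, 4.1]
finger_gap: 0.001
```

carry_out([
  [[0,0,0.0003,0,0,0],[0,0,0.0006,0,0,0],[0,0,0.0006,0,0,0]],
])

```text
time_s: 7.98
ee_pos: [0.5005, 0.2243, 0.2645]
eef_rot: [-0.0, -0.145, 0.989, -0.0]
force: [-3.7, -1.7, 9.2]
finger_gap: -0.007
```

carry_out([
  [[0,0,-0.015,0,0,0],[0,0,-0.03,0,0,0],[0,0,-0.04,0,0,0],[0,0,-0.04,0,0,0]],
])

```text
time_s: 8.32
ee_pos: [0.501, 0.2245, 0.3056]
eef_rot: [0.001, -0.145, 0.989, 0.0]
force: [-0.0, 0.4, -0.4]
finger_gap: -0.001
```

```bash
python3 go.py .4855 .0969 .100
```

```text
t 8.32 tip [0.5013 0.2247 0.1326] F [-0.0223  0.3758 -0.3595] M [-0.0755  0.0155  0.0178] gap -0.001
shift [ 0.0515 -0.1179  0.0325] turn [ 0.0176  0.0987 -0.3462]
```

carry_out([
  [[0.013,-0.029,0,0,0,0],[0.026,-0.059,0,0,0,0],[0.039,-0.089,0,0,0,0],[0.0515,-0.118,0,0,0,-0.3],[0.0515,-0.118,0.01,0,0,-0.3],[0.0515,-0.118,0.02,0,0,-0.3],[0.0515,-0.118,0.03,0,0,-0.3],[0.0515,-0.118,0.0325,0,0,-0.3],[0.0515,-0.118,0.0325,0,0,-0.3],[0.0515,-0.118,0.0325,0,0,-0.3]],
])

```text
time_s: 9.15
ee_pos: [0.485, 0.0973, 0.2706]
eef_rot: [-0.001, -0.148, 0.989, -0.0]
force: [1.0, 0.2, -0.1]
finger_gap: -0.002
```

carry_out([
  [[0,0,0.003,0,0,0],[0,0,0.005,0,0,0],[0,0,0.007,0,0,0],[0,0,0.0075,0,0,0],[0,0,0.0075,0,0,0]],
])

```text
time_s: 9.57
ee_pos: [0.485, 0.0967, 0.2645]
eef_rot: [-0.0, -0.148, 0.989, 0.0]
force: [-2.9, 0.3, 7.2]
finger_gap: -0.002
```

carry_out([
  [[0,0,-0.015,0,0,0],[0,0,-0.03,0,0,0],[0,0,-0.045,0,0,0],[0,0,-0.06,0,0,0],[0,0,-0.06,0,0,0],[0,0,-0.06,0,0,0]],
])

```text
time_s: 10.07
ee_pos: [0.4853, 0.0967, 0.3239]
eef_rot: [0.0, -0.147, 0.989, -0.0]
force: [-0.2, -0.5, -0.5]
finger_gap: 0.001
```

```bash
python3 go.py .46 -.03 .125
python3 - <<'E'
from h import *
np.set_printoptions(precision=4,suppress=True)
s=robot.sense();c=robot.read_camera('wrist'); save(c,'w5.png')
from fit import *
P=cloud(c,s);np.savez('/tmp/w5.npz',P=P)
for g in G: 
  try: print(fit(P,g))
  except Exception as e: print(e)
E
```

```text
t 10.07 tip [0.4853 0.0966 0.1509] F [-0.2337 -0.5269 -0.4679] M [-0.0048 -0.0543 -0.0332] gap 0.001
shift [ 0.0612 -0.1138  0.0259] turn [-0.0162 -0.0021 -0.0418]
{'knob': array([0.5188, 0.2332, 0.1092]), 'n': 4257, 'plane_z': np.float64(0.09086314256652772), 'slope': array([0.0014, 0.0012]), 'tilt': np.float64(0.1055871908728257), 'circ': array([0.5284, 0.2328]), 'rad': 44.00761032104492, 'std': np.float64(0.0005993015319173668)}
{'knob': None, 'n': 7433, 'plane_z': np.float64(0.09085837798161535), 'slope': array([-0.0006, -0.0008]), 'tilt': np.float64(0.058658186139527425), 'circ': array([0.5139, 0.105 ]), 'rad': 43.80438995361328, 'std': np.float64(0.0005889453771233492)}
{'knob': array([ 0.4934, -0.0256,  0.117 ]), 'n': 13063, 'plane_z': np.float64(0.09525653841831525), 'slope': array([-0.088 , -0.0305]), 'tilt': np.float64(5.3346515094261076), 'circ': array([ 0.494 , -0.0259]), 'rad': 44.310791015625, 'std': np.float64(0.0006062948017817447)}
{'knob': None, 'n': 0, 'plane_z': np.float64(0.0), 'slope': array([0., 0.]), 'tilt': np.float64(0.0), 'circ': array([0., 0.]), 'rad': 0.0, 'std': np.float64(nan)}
  return _methods._mean(a, axis=axis, dtype=dtype,
  ret = ret.dtype.type(ret / rcount)
  ret = _var(a, axis=axis, dtype=dtype, out=out, ddof=ddof,
  arrmean = um.true_divide(arrmean, div, out=arrmean,
  ret = ret.dtype.type(ret / rcount)
```

View pics/w5.png

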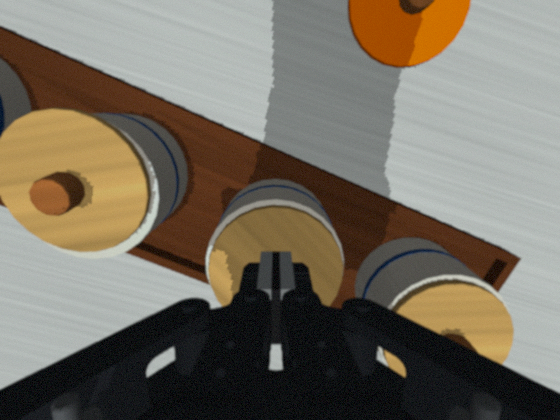

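```bash
python3 go.py .4633 -.0349 .106
```

```text
t 10.12 tip [0.4849 0.0965 0.15  ] F [-0.1274  0.5789  0.0293] M [0.0008 0.0173 0.0068] gap 0.001
shift [ 0.0592 -0.1194  0.0441] turn [-0.0067 -0.0946 -0.0406]
```

carry_out([
  [[0.015,-0.03,0,0,0,0],[0.03,-0.06,0,0,0,0],[0.045,-0.09,0,0,0,0],[0.0592,-0.1194,0,0,0,0],[0.0592,-0.1194,0.01,0,0,0],[0.0592,-0.1194,0.02,0,0,0],[0.0592,-0.1194,0.03,0,0,0],[0.0592,-0.1194,0.04,0,0,0],[0.0592,-0.1194,0.044,0,0,0],[0.0592,-0.1194,0.044,0,0,0],[0.0592,-0.1194,0.044,0,0,0]],
])

```text
time_s: 11.03
ee_pos: [0.4633, -0.0343, 0.2793]
eef_rot: [-0.001, -0.148, 0.989, -0.0]
force: [0.3, 0.6, -0.1]
finger_gap: 0.002
```

carry_out([
  [[0,0,0.002,0,0,0],[0,0,0.004,0,0,0],[0,0,0.006,0,0,0],[0,0,0.006,0,0,0]],
])

```text
time_s: 11.37
ee_pos: [0.4632, -0.0349, 0.2733]
eef_rot: [-0.001, -0.147, 0.989, -0.0]
force: [-0.6, -0.1, 0.7]
finger_gap: -0.002
```

```bash
python3 go.py .4633 -.0349 .106;python3 - <<'E'
from h import *
c=robot.read_camera('wrist'); save(c,'w6.png')
E
```

```text
t 11.37 tip [ 0.4629 -0.035   0.1003] F [-0.5579 -0.0562  0.652 ] M [0.0041 0.0088 0.023 ] gap -0.002
shift [-0.0001 -0.     -0.0057] turn [-0.0043 -0.0973 -0.0409]
```

View pics/w6.png

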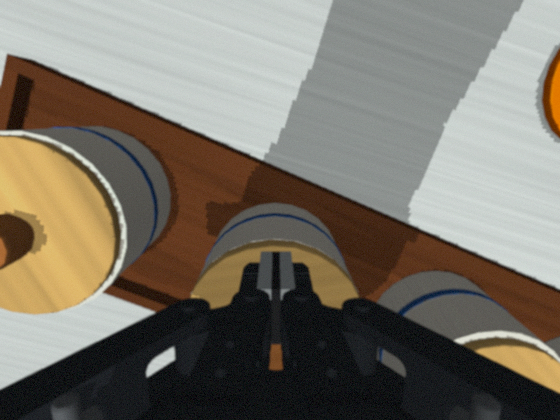

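carry_out([
  [[0,0,0.0005,0,0,0],[0,0,0.001,0,0,0],[0,0,0.001,0,0,0]],
])

```text
time_s: 11.67
ee_pos: [0.4632, -0.035, 0.2726]
eef_rot: [-0.001, -0.147, 0.989, -0.0]
force: [0.4, -1.2, -0.3]
finger_gap: 0.006
```

carry_out([
  [[0,0,0.0005,0,0,0],[0,0,0.001,0,0,0],[0,0,0.001,0,0,0]],
])

```text
time_s: 11.92
ee_pos: [0.4632, -0.035, 0.2716]
eef_rot: [-0.001, -0.147, 0.989, -0.0]
force: [-0.8, -0.3, 0.7]
finger_gap: 0.0
```

carry_out([
  [[0,0,0.0005,0,0,0],[0,0,0.001,0,0,0],[0,0,0.001,0,0,0]],
])

```text
time_s: 12.17
ee_pos: [0.4632, -0.035, 0.2705]
eef_rot: [-0.001, -0.147, 0.989, -0.0]
force: [-0.2, 0.1, 1.0]
finger_gap: 0.002
```

carry_out([
  [[0,0,0.0005,0,0,0],[0,0,0.001,0,0,0],[0,0,0.001,0,0,0]],
])

```text
time_s: 12.42
ee_pos: [0.4632, -0.035, 0.2695]
eef_rot: [-0.001, -0.147, 0.989, -0.0]
force: [-0.4, -0.8, 1.3]
finger_gap: 0.004
```

carry_out([
  [[0,0,0.0005,0,0,0],[0,0,0.001,0,0,0],[0,0,0.001,0,0,0]],
])

```text
time_s: 12.67
ee_pos: [0.4631, -0.035, 0.2694]
eef_rot: [-0.001, -0.147, 0.989, -0.0]
force: [-5.2, -1.2, 8.3]
finger_gap: 0.001
```

Run:
```python
from h import *
from fit import *
np.set_printoptions(precision=4,suppress=True)
s=robot.sense();print(s['force'])
c=robot.read_camera('top')
P=cloud(c,s)
m=(np.hypot(P[...,0]-.492,P[...,1]+.026)<.055)&(P[...,2]>.08)&(P[...,2]<.125)
cv2.imwrite('pics/t7.png',cv2.resize(c['pixels'][160:290,150:330,::-1],None,fx=4,fy=4))
c=robot.read_camera('scene')
cv2.imwrite('pics/s7.png',cv2.resize(c['pixels'][160:290,250:400,::-1],None,fx=4,fy=4))
P=cloud(c); 
try: print(fit(P,G[2]))
except Exception as e: print(e)
print(robot.sense()['force'])
```

```text
[-5.1936 -1.2457  8.2895]
{'knob': array([ 0.4712, -0.0321,  0.1439]), 'n': 438, 'plane_z': np.float64(0.09721746592266162), 'slope': array([-0.001 ,  0.0019]), 'tilt': np.float64(0.1230582898183703), 'circ': array([ 0.4922, -0.0255]), 'rad': 46.87993621826172, 'std': np.float64(0.001615669211122092)}
[-4.5852 -0.4145  8.4835]
```

View pics/s7.png

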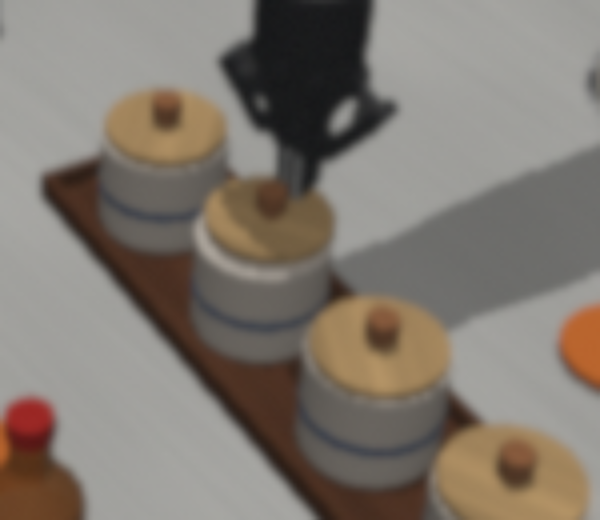

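carry_out([
  [[0,0,-0.003,0,0,0],[0,0,-0.01,0,0,0],[0,0,-0.025,0,0,0],[0,0,-0.045,0,0,0],[0,0,-0.055,0,0,0],[0,0,-0.055,0,0,0],[0,0,-0.055,0,0,0]],
])

```text
time_s: 13.35
ee_pos: [0.4635, -0.0349, 0.3237]
eef_rot: [-0.0, -0.147, 0.989, -0.0]
force: [-0.3, 0.2, 0.3]
finger_gap: 0.0
```

```bash
python3 go.py .4555 -.162 .102 2>&1; python3 - 2>/dev/null <<'E'
from h import *
np.set_printoptions(precision=4,suppress=True)
s=robot.sense();c=robot.read_camera('wrist'); save(c,'w8.png')
from fit import *
P=cloud(c,s);np.savez('/tmp/w8.npz',P=P)
c=robot.read_camera('top'); Q=cloud(c)
for g in G: 
 for p in (P,Q):
  try: print(fit(p,g))
  except Exception as e: print(e)
E
```

```text
t 13.35 tip [ 0.4634 -0.035   0.1507] F [-0.3393  0.2262  0.2503] M [-0.0243  0.0086 -0.01  ] gap 0.0
shift [ 0.0447 -0.1192  0.0488] turn [-0.0239 -0.0413 -0.0454]
{'knob': array([0.5199, 0.1907, 0.0894]), 'n': 94, 'plane_z': np.float64(0.06832039780178284), 'slope': array([ 0.5013, -0.3681]), 'tilt': np.float64(35.631567628705724), 'circ': array([0.4992, 0.1976]), 'rad': 4.34015417098999, 'std': np.float64(0.002322927206461163)}
{'knob': array([0.5269, 0.2329, 0.1143]), 'n': 1004, 'plane_z': np.float64(0.09145585641352254), 'slope': array([-0.0049,  0.0061]), 'tilt': np.float64(0.4468311159557357), 'circ': array([0.5264, 0.2325]), 'rad': 45.89440155029297, 'std': np.float64(0.0019541788938533403)}
{'knob': None, 'n': 4651, 'plane_z': np.float64(0.09084763688462699), 'slope': array([0.0013, 0.0001]), 'tilt': np.float64(0.07748313241766874), 'circ': array([0.5131, 0.1045]), 'rad': 43.86211395263672, 'std': np.float64(0.0005910462459577736)}
{'knob': None, 'n': 0, 'plane_z': np.float64(0.0), 'slope': array([0., 0.]), 'tilt': np.float64(0.0), 'circ': array([0., 0.]), 'rad': 0.0, 'std':
[... 372 characters left out ...]
ilt': np.float64(673.7988450075737), 'circ': array([ 0.4773, -0.0647]), 'rad': 0.4273318648338318, 'std': np.float64(1.970645868709653e-15)}
{'knob': array([ 0.4824, -0.1533,  0.113 ]), 'n': 12487, 'plane_z': np.float64(0.09087248989781098), 'slope': array([-0.0007, -0.0003]), 'tilt': np.float64(0.0442458798039874), 'circ': array([ 0.4828, -0.1536]), 'rad': 44.33623123168945, 'std': np.float64(0.0006038844573609207)}
{'knob': array([ 0.4776, -0.1516,  0.1145]), 'n': 1056, 'plane_z': np.float64(0.09126585536916017), 'slope': array([ 0.0008, -0.0087]), 'tilt': np.float64(0.49841725831433026), 'circ': array([ 0.4815, -0.1521]), 'rad': 45.82778549194336, 'std': np.float64(0.0019592653725453114)}
```

View pics/w8.png

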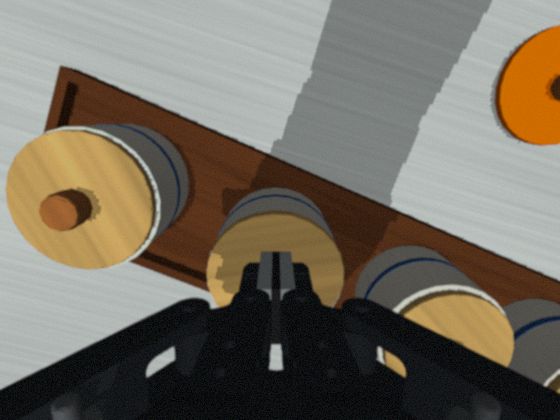

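carry_out([
  [[0.012,-0.03,0,0,0,0],[0.024,-0.06,0,0,0,0],[0.036,-0.09,0,0,0,0],[0.0463,-0.119,0,0,0,0],[0.0463,-0.119,0.01,0,0,0],[0.0463,-0.119,0.02,0,0,0],[0.0463,-0.119,0.03,0,0,0],[0.0463,-0.119,0.04,0,0,0],[0.0463,-0.119,0.049,0,0,0],[0.0463,-0.119,0.05,0,0,0],[0.0463,-0.119,0.05,0,0,0],[0.0463,-0.119,0.05,0,0,0]],
])

```text
time_s: 14.45
ee_pos: [0.4538, -0.1618, 0.2739]
eef_rot: [-0.001, -0.148, 0.989, -0.0]
force: [0.2, 0.3, 0.9]
finger_gap: -0.002
```

carry_out([
  [[0,0,0.003,0,0,0],[0,0,0.005,0,0,0],[0,0,0.007,0,0,0],[0,0,0.008,0,0,0],[0,0,0.008,0,0,0]],
])

```text
time_s: 14.87
ee_pos: [0.4536, -0.1623, 0.2654]
eef_rot: [-0.001, -0.147, 0.989, -0.0]
force: [-0.1, 0.2, 0.8]
finger_gap: 0.001
```

carry_out([
  [[0,0,0.0005,0,0,0],[0,0,0.001,0,0,0],[0,0,0.001,0,0,0]],
])

```text
time_s: 15.12
ee_pos: [0.4536, -0.1623, 0.2646]
eef_rot: [-0.001, -0.147, 0.989, -0.0]
force: [-0.7, -0.1, -0.5]
finger_gap: -0.004
```

carry_out([
  [[0,0,0.0005,0,0,0],[0,0,0.001,0,0,0],[0,0,0.001,0,0,0]],
])

```text
time_s: 15.37
ee_pos: [0.4536, -0.1623, 0.2644]
eef_rot: [-0.0, -0.147, 0.989, -0.0]
force: [-2.2, 1.2, 6.4]
finger_gap: -0.002
```

carry_out([
  [[0,0,-0.01,0,0,0],[0,0,-0.025,0,0,0],[0,0,-0.045,0,0,0],[0,0,-0.05,0,0,0],[0,0,-0.05,0,0,0]],
])

```text
time_s: 15.78
ee_pos: [0.4541, -0.1624, 0.3156]
eef_rot: [0.001, -0.147, 0.989, -0.001]
force: [-0.1, -0.2, -1.7]
finger_gap: 0.001
```

```bash
python3 go.py .4655 -.0346 .104
```

```text
t 15.78 tip [ 0.4543 -0.1627  0.1426] F [-0.1336 -0.201  -1.6973] M [-0.0337 -0.0126  0.0098] gap 0.001
shift [-0.0481  0.119   0.0384] turn [-0.1145  0.0518 -0.0476]
```

carry_out([
  [[-0.012,0.03,0,0,0,0],[-0.024,0.06,0,0,0,0],[-0.036,0.09,0,0,0,0],[-0.0477,0.119,0,0,0,0],[-0.0477,0.119,0.01,0,0,0],[-0.0477,0.119,0.02,0,0,0],[-0.0477,0.119,0.03,0,0,0],[-0.0477,0.119,0.034,0,0,0],[-0.0477,0.119,0.036,0,0,0],[-0.0477,0.119,0.036,0,0,0],[-0.0477,0.119,0.036,0,0,0],[-0.0477,0.119,0.036,0,0,0]],
])

```text
time_s: 16.78
ee_pos: [0.4647, -0.035, 0.278]
eef_rot: [-0.0, -0.147, 0.989, -0.0]
force: [0.0, -1.0, 0.0]
finger_gap: -0.003
```

```bash
python3 go.py .4655 -.0346 .104; python3 - 2>/dev/null <<'E'
from h import *
from fit import *
np.set_printoptions(precision=4,suppress=True)
c=robot.read_camera('scene'); print(fit(cloud(c),G[2]))
cv2.imwrite('pics/s9.png',cv2.resize(c['pixels'][180:270,270:370,::-1],None,fx=6,fy=6,interpolation=2))
E
```

```text
t 16.78 tip [ 0.4645 -0.0351  0.105 ] F [ 0.0014 -0.956   0.0442] M [-0.012   0.0124 -0.002 ] gap -0.003
shift [-0.0009  0.0001  0.001 ] turn [-0.0205 -0.0566 -0.0939]
{'knob': array([ 0.4726, -0.0283,  0.135 ]), 'n': 452, 'plane_z': np.float64(0.09658241186684141), 'slope': array([-0.09  , -0.0286]), 'tilt': np.float64(5.409981713687767), 'circ': array([ 0.4935, -0.0276]), 'rad': 46.285579681396484, 'std': np.float64(0.0016088487697797538)}
```

View pics/s9.png

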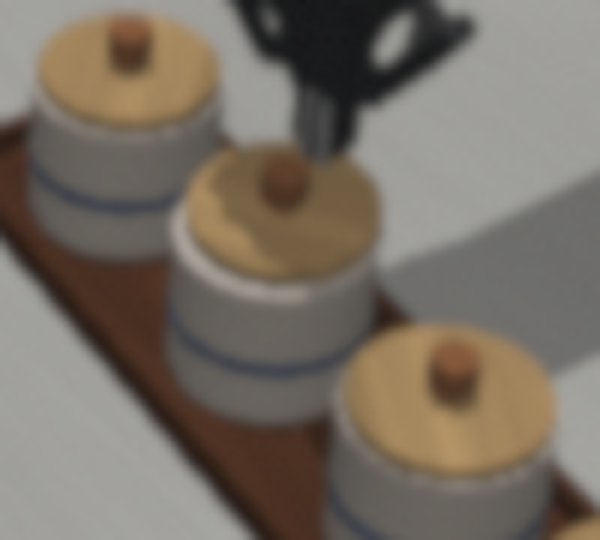

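carry_out([
  [[-0.001,0,0,0,0,0],[-0.002,0,0,0,0,0],[-0.003,0,0,0,0,0],[-0.004,0,0,0,0,0],[-0.005,0,0,0,0,0],[-0.005,0,0,0,0,0]],
])

```text
time_s: 17.33
ee_pos: [0.4695, -0.033, 0.2775]
eef_rot: [-0.001, -0.148, 0.989, -0.0]
force: [0.4, 0.1, 0.2]
finger_gap: -0.003
```

carry_out([
  [[-0.0005,0,0,0,0,0],[-0.001,0,0,0,0,0],[-0.0015,0,0,0,0,0],[-0.002,0,0,0,0,0],[-0.002,0,0,0,0,0]],
])

```text
time_s: 17.75
ee_pos: [0.4713, -0.0325, 0.2776]
eef_rot: [-0.001, -0.147, 0.989, -0.0]
force: [0.6, -0.7, 0.7]
finger_gap: -0.0
```

carry_out([
  [[-0.0005,0,0,0,0,0],[-0.001,0,0,0,0,0],[-0.0015,0,0,0,0,0],[-0.0015,0,0,0,0,0]],
])

```text
time_s: 18.08
ee_pos: [0.4728, -0.032, 0.2776]
eef_rot: [-0.001, -0.147, 0.989, -0.0]
force: [-0.7, 0.4, 0.6]
finger_gap: -0.002
```

```bash
python3 go.py .477 -.0311 .104; python3 - 2>/dev/null <<'E'
from h import *
from fit import *
np.set_printoptions(precision=4,suppress=True)
c=robot.read_camera('scene'); print(fit(cloud(c),G[2]))
E
```

```text
t 18.08 tip [ 0.4725 -0.0322  0.1046] F [-0.6795  0.3534  0.6043] M [-0.0353 -0.0134  0.0837] gap -0.002
shift [-0.0043 -0.0003  0.0006] turn [-0.0103 -0.0875 -0.0449]
{'knob': array([ 0.48  , -0.0249,  0.1348]), 'n': 449, 'plane_z': np.float64(0.09645477344973356), 'slope': array([-0.0935, -0.0307]), 'tilt': np.float64(5.6364467819616175), 'circ': array([ 0.4949, -0.0265]), 'rad': 44.757835388183594, 'std': np.float64(0.0016918548575231846)}
```

carry_out([
  [[-0.0005,0,0,0,0,0],[-0.001,0,0,0,0,0],[-0.0015,0,0,0,0,0],[-0.0015,0,0,0,0,0]],
])

```text
time_s: 18.47
ee_pos: [0.4741, -0.0316, 0.2775]
eef_rot: [-0.001, -0.147, 0.989, -0.0]
force: [-0.5, -0.1, -0.4]
finger_gap: -0.004
```

carry_out([
  [[-0.0005,0,0,0,0,0],[-0.001,0,0,0,0,0],[-0.0015,0,0,0,0,0],[-0.0015,0,0,0,0,0]],
])

```text
time_s: 18.8
ee_pos: [0.4756, -0.0312, 0.2775]
eef_rot: [-0.001, -0.147, 0.989, -0.0]
force: [-0.6, 1.0, -0.5]
finger_gap: 0.003
```

```bash
python3 go.py .477 -.0311 .104; python3 - 2>/dev/null <<'E'
from h import *
from fit import *
np.set_printoptions(precision=4,suppress=True)
c=robot.read_camera('scene'); print(fit(cloud(c),G[2]))
E
```

```text
t 18.8 tip [ 0.4754 -0.0313  0.1045] F [-0.5571  0.9697 -0.4598] M [-0.0726  0.063   0.0089] gap 0.003
shift [-0.0013 -0.0003  0.0005] turn [-0.0062 -0.0947 -0.043 ]
{'knob': array([ 0.4838, -0.0251,  0.1357]), 'n': 449, 'plane_z': np.float64(0.09623105688110709), 'slope': array([-0.0786, -0.0288]), 'tilt': np.float64(4.794756916048149), 'circ': array([ 0.4962, -0.0248]), 'rad': 44.798553466796875, 'std': np.float64(0.0016590962403208085)}
```

carry_out([
  [[-0.0005,0,0,0,0,0],[-0.001,0,0,0,0,0],[-0.001,0,0,0,0,0]],
])

```text
time_s: 19.1
ee_pos: [0.4766, -0.0309, 0.2775]
eef_rot: [-0.001, -0.147, 0.989, -0.0]
force: [-0.4, 0.5, -1.0]
finger_gap: -0.003
```

```bash
cat > chk.py <<'E'
from h import *
from fit import *
np.set_printoptions(precision=4,suppress=True)
c=robot.read_camera('scene'); f=fit(cloud(c),G[2]); print({k:f[k] for k in ['plane_z','slope','tilt','circ']}); print(robot.sense()['force'])
E
python3 chk.py 2>/dev/null
```

```text
{'plane_z': np.float64(0.0959669328994763), 'slope': array([-0.0754, -0.0238]), 'tilt': np.float64(4.530637630677639), 'circ': array([ 0.498 , -0.0249])}
[-0.9213  0.4844 -0.4765]
```

carry_out([
  [[-0.0005,0,0,0,0,0],[-0.001,0,0,0,0,0],[-0.001,0,0,0,0,0]],
])

```text
time_s: 19.4
ee_pos: [0.4775, -0.0306, 0.2775]
eef_rot: [-0.001, -0.147, 0.989, -0.0]
force: [-0.3, 0.5, -0.2]
finger_gap: -0.001
```

```bash
python3 chk.py 2>/dev/null
```

```text
{'plane_z': np.float64(0.09220604563524205), 'slope': array([-0.0033, -0.0088]), 'tilt': np.float64(0.5397049120557184), 'circ': array([ 0.4985, -0.0253])}
[ 0.1664 -0.517  -0.5537]
```

carry_out([
  [[0.003,0,0,0,0,0],[0.007,0,0,0,0,0],[0.01,0,0,0,0,0],[0.012,0,-0.015,0,0,0],[0.014,0,-0.03,0,0,0],[0.03,0,-0.05,0,0,0],[0.05,0,-0.07,0,0,0],[0.07,0,-0.09,0,0,0],[0.09,0,-0.1,0,0,0],[0.09,0,-0.1,0,0,0],[0.09,0,-0.1,0,0,0],[0.09,0,-0.1,0,0,0]],
])

```text
time_s: 20.45
ee_pos: [0.3917, -0.0568, 0.3773]
eef_rot: [-0.001, -0.147, 0.989, -0.0]
force: [-0.2, 0.7, -0.4]
finger_gap: -0.002
```

```bash
python3 go.py .477 -.0311 .104; python3 - 2>/dev/null <<'E'
from h import *
from fit import *
np.set_printoptions(precision=4,suppress=True)
s=robot.sense()
for n in ['wrist','top','scene']:
    c=robot.read_camera(n); save(c,n+'9.png'); P=cloud(c,s)
    for g in G:
        try:
            f=fit(P,g); print(n,{k:f[k] for k in ['knob','plane_z','tilt','circ','n']})
        except Exception as e: print(n,'x')
    if n!='wrist':
        a=c['pixels'].astype(int)
E
```

```text
t 20.45 tip [ 0.3915 -0.0569  0.2043] F [-0.1923  0.6608 -0.4351] M [ 0.0032 -0.0073 -0.0246] gap -0.002
shift [-0.0893 -0.0003  0.1002] turn [-0.0094 -0.07   -0.0639]
wrist {'knob': None, 'plane_z': np.float64(0.05235466783789107), 'tilt': np.float64(25.05254341794586), 'circ': array([0.4885, 0.2342]), 'n': 271}
wrist {'knob': None, 'plane_z': np.float64(0.09072463502423077), 'tilt': np.float64(1.2299181545572029), 'circ': array([0.4984, 0.0838]), 'n': 349}
wrist {'knob': array([ 0.5002, -0.0244,  0.1131]), 'plane_z': np.float64(0.09269759951478038), 'tilt': np.float64(2.336554641271111), 'circ': array([ 0.5294, -0.0152]), 'n': 130}
wrist {'knob': array([ 0.4823, -0.1537,  0.1129]), 'plane_z': np.float64(0.09085040045782336), 'tilt': np.float64(0.07630319573514242), 'circ': array([ 0.4824, -0.1541]), 'n': 6262}
top {'knob': array([0.5278, 0.2322, 0.1149]), 'plane_z': np.float64(0.09150087179222564), 'tilt': np.float64(0.5433251529075841), 'circ': array([0.5273, 0.2339]), 'n': 988}
top {'knob': None, 'plane_z': np.float64(0.09201108843240972), 'tilt': np.float64(1.1991999605449748), 
[... 336 characters left out ...]
nob': array([0.5311, 0.2344, 0.1143]), 'plane_z': np.float64(0.09191148403293233), 'tilt': np.float64(0.4505462490199074), 'circ': array([0.5297, 0.2323]), 'n': 688}
scene {'knob': array([0.516 , 0.1049, 0.1143]), 'plane_z': np.float64(0.09205600534278906), 'tilt': np.float64(0.4810586463755349), 'circ': array([0.5146, 0.1052]), 'n': 555}
scene {'knob': array([ 0.5005, -0.024 ,  0.1149]), 'plane_z': np.float64(0.09233476886475596), 'tilt': np.float64(0.8706504525541878), 'circ': array([ 0.4986, -0.0246]), 'n': 448}
scene {'knob': array([ 0.4832, -0.152 ,  0.1142]), 'plane_z': np.float64(0.09210056850527204), 'tilt': np.float64(0.8576782644688661), 'circ': array([ 0.4826, -0.1503]), 'n': 366}
```

View pics/wrist9.png

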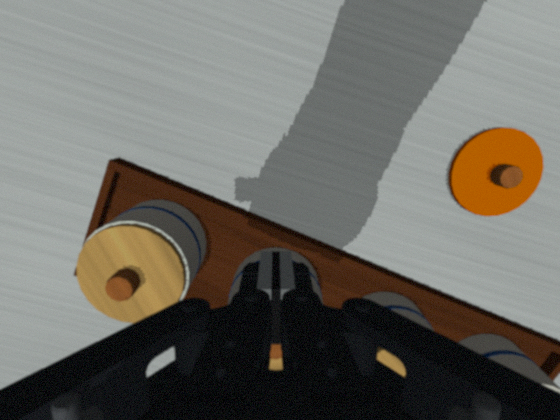

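View pics/scene9.png

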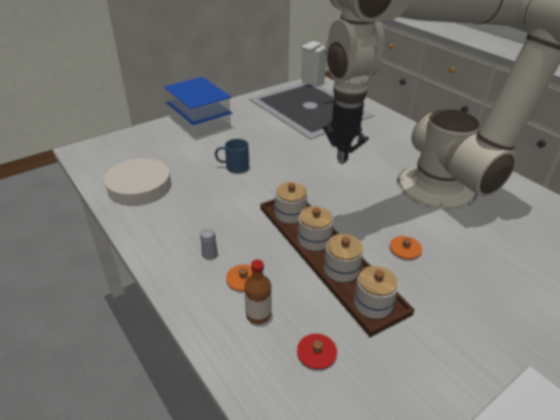

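carry_out([
  [[-0.015,0.022,0,0,0,0],[-0.03,0.044,0,0,0,0],[-0.045,0.066,0,0,0,0],[-0.06,0.088,0,0,0,0],[-0.075,0.11,0.01,0,0,0],[-0.087,0.13,0.02,0,0,0],[-0.087,0.13,0.03,0,0,0],[-0.087,0.13,0.03,0,0,0],[-0.087,0.13,0.03,0,0,0],[-0.087,0.13,0.03,0,0,0]],
])

```text
time_s: 21.43
ee_pos: [0.4368, 0.0924, 0.3478]
eef_rot: [-0.001, -0.147, 0.989, -0.0]
force: [0.1, 0.3, 0.9]
finger_gap: 0.0
```

```bash
python3 - 2>/dev/null <<'E'
from h import *
from fit import *
np.set_printoptions(precision=4,suppress=True)
s=robot.sense()
for n in ['wrist','top']:
    c=robot.read_camera(n); save(c,n+'10.png'); P=cloud(c,s)
    for g in G:
        try:
            f=fit(P,g); print(n,{k:f[k] for k in ['knob','plane_z','tilt','circ','n']})
        except Exception as e: print(n,'x')
for l,n in [('sauce','top'),('sauce','scene'),('mug','top'),('shaker','top'),('shaker','scene')]:
    if n=='scene': c=robot.read_camera(n);P=cloud(c)
    for r in robot.regions_of(l,n)[:1]: print(n,l,r['conf'],np.round(r['position']),np.nanmedian(P[r['pixels']],0))
E
```

```text
wrist {'knob': array([0.5267, 0.2217, 0.0987]), 'plane_z': np.float64(0.09405766845889087), 'tilt': np.float64(17.08827186343739), 'circ': array([0.5077, 0.2353]), 'n': 549}
wrist {'knob': None, 'plane_z': np.float64(0.0883644231910431), 'tilt': np.float64(7.156282330802143), 'circ': array([0.5128, 0.1041]), 'n': 1641}
wrist {'knob': array([ 0.4978, -0.0245,  0.1129]), 'plane_z': np.float64(0.09087310916857426), 'tilt': np.float64(0.04171555582645156), 'circ': array([ 0.4987, -0.0243]), 'n': 8795}
wrist {'knob': None, 'plane_z': np.float64(0.028466861169788138), 'tilt': np.float64(45.55413834944682), 'circ': array([ 0.4795, -0.1115]), 'n': 243}
top {'knob': None, 'plane_z': np.float64(0.0), 'tilt': np.float64(0.0), 'circ': array([0., 0.]), 'n': 0}
top {'knob': array([0.5135, 0.1036, 0.1142]), 'plane_z': np.float64(0.09145662996222634), 'tilt': np.float64(0.40470228993983015), 'circ': array([0.5198, 0.1024]), 'n': 561}
top {'knob': array([ 0.4968, -0.0235,  0.1144]), 'plane_z': np.float64(0.09136765290675763), 'tilt': np.float64(0.32011129961780577), 'circ': array([ 0.4965, -0.0235]), 'n': 1032}
top {'knob': array([ 0.4813, -0.1505,  0.1142]), 'plane_z': np.float64(0.09126709181520956), 'tilt': np.float64(0.401556205754238), 'circ': array([ 0.481 , -0.1528]), 'n': 1056}
top sauce 0.97 [111. 185.] [0.7521 0.0908 0.1105]
top mug 0.62 [238. 425.] [0.2341 0.1526 0.0022]
top shaker 0.78 [122. 284.] [ 0.145  -0.6406  0.0055]
scene shaker 0.57 [243. 209.] [ 0.7658 -0.1337  0.0527]
```

View pics/wrist10.png

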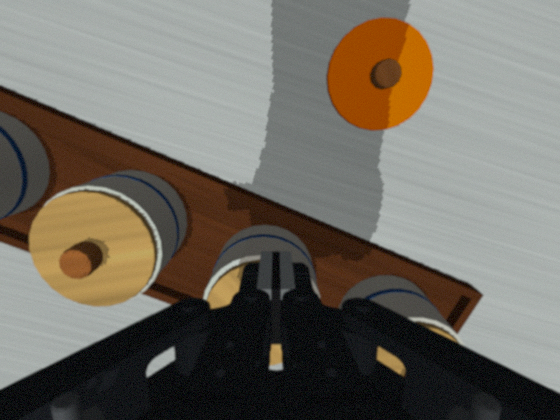

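Lid 3 is now level (0.04° tilt). Its plate top is at 0.0909 m, the same height as the other lids, and its centre (0.4982, −0.0244) is within 1 mm of the slot point I worked out. The bystanders' pixel positions haven't changed, and the robot is clear of everything.

```bash
python3 -c "
from station import robot
print(robot.hand_in())"
```

```text
the job is handed in; nothing more can be done
None
```

The loose lid was the one on slot 3. It now lies centred and flat, like the other three, and I handed the job in at about 22 s of the 51 s allowed.

- **Pressing:** I pressed near the rim of each lid in order, slots 1 to 4, with closed fingertips. Lids 1, 2 and 4 held firm at 6–9 N with the plate top at about 91 mm. Lid 3 started 5.3° aslant; its raised rim went down under about 1 N, then stopped. I pressed it to about 8 N, and it sprang back to the same place when released.
- **Nudging:** After pressing all four, I pushed lid 3's knob towards the jar's axis in 1–1.5 mm steps, at about 1 N, until it dropped in. Then I backed the fingers off and lifted clear.
- **Last checks, lids:** In the wrist camera, lid 3 is 0.04° from level at the same height as the others, and within about 1 mm of its slot point. The top and scene cameras agree within their coarser noise. The other lids show level and unmoved wherever the arm does not block the view.
- **Last checks, bystanders:** The bottle, mug and shaker sit at the same picture positions as at the start. In that last check I used the wrong point cloud for the top camera's mug and shaker, so their world coordinates there mean nothing. I went by pixel positions instead.
- **Setback:** On the way to slot 1 the last joint reached its 3.14 rad limit and the arm stopped short. I turned the gripper half a turn and carried on; nothing was touched.

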